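# Sort look-alike tins by heft into spring nests

### The arm

A 7-joint arm with a two-finger parallel gripper is mounted at the origin on a cart in front of the work surface, level with it; the furniture and walls round the work are solid. World frame = base frame: x ahead of the robot, y to its left, z up, the work surface at z = 0. Lengths are in m, angles in rad, forces in N, time in s.
With the tool pointing down it reaches from about 0.4 to 0.85 m from the base axis. Payload 10.4 kg.
Tool frame: the origin (TCP) lies at the very end of the fingers, on their centre line; the grasp point (between the pads) lies bot.grip_point_offset behind it (bot.grip_point_offset is the distance from the TCP to the grasp point, in m); z points along the fingers, y is the line along which they close (so a half turn about z gives the same grasp; the last joint's range is limited). The gripper opens to 85 mm and grips with 20 to 120 N. Pads are 22 mm wide; open, the fingers measure 114 mm over their backs; the gripper's body (76 mm by 85 mm) begins 54 mm behind the grasp point. The pads swing forward as they close: fully open they stand 13 mm farther back than shut.
Start: joints at [-1.277, 0.332, -0.065, 1.46, 0.022, 1.35, -0.088], TCP at [0.195, 0.594, 0.231] pointing down, gripper open.
Joint ranges: [-2.6, 2.6], [-0.5, 2.12], [-1.47, 1.34], [0.16, 2.42], [-1.27, 4.41], [0.06, 2.06], [-2.6, 2.6]. Speed limits (rad/s): [2.22, 2.22, 2.79, 2.79, 3.14, 3.14, 3.14].

### API

Orientations are given as a unit quaternion [w, x, y, z].
In Python, from station import bot gives the robot as it stands.
- The arm moves only by the tool arm_command, never from a script. Its argument "commands" is a list of rows, each an object of numbers: "wx", "wy", "wz": the turn, a rotation vector about the world's x, y, z in rad; "tx", "ty", "tz": the shift along the world's x, y, z in cm; "grip": the opening, from 0 (shut) to 1 (fully open). A call has 1 to 8 rows; each row is the pose to reach, as a shift and turn from the pose commanded when the call began; what a row does not reach only later rows make up. A row lasts 1/12 s, in which the tool goes at most 41.7 mm and 7.16 degrees, less where a joint would pass 70% of its speed; a pose out of reach is approached as far as the arm can. A call with a gripper value outside its range is refused whole. The fingers move at their own pace and stop on an object; the grip force is fixed at half the most. Time passes only in rows, so rows that repeat a pose let the fingers close. It gives the time, the measured TCP pose, the force, the opening and the grip force at its end, in the units of the state.
- bot.state(): the state, without advancing time (a new reading comes with each control period).
- bot.grab_frame(name): name is "scene" or "top" or "wrist"; returns the picture (480x640x3 uint8, red, green, blue); there is no depth.
- bot.get_calibration(name): a dict with "K" (3x3 intrinsics, pixels), "extrinsics" (4x4, takes a point from world to camera coordinates). Camera axes: x right, y up, looking along -z (the intrinsics and any distortion apply to the point x, -y, -z); pixel columns grow to the right and rows downward; lengths in m; the calibration is good to about 2 mm. A picture is of the moment at which its call begins: read the wrist's pose just before it. get_calibration takes no time and is no camera call; for the wrist camera it gives the pose at the moment of the call.
- bot.hand_in(): hands the job in; it is judged then, once.
Trained networks look in the newest picture that a camera, given by its name, has taken for a name from the list of things; names that differ only in an ending like _2 or _b are one class to them, and where a whole thing is asked for, a point or a joint stands for the part that bears it (a point fixed in the world has none). Each returns a list of dicts, best first, with "score" (0 to 1); they miss things now and then, are a little off and sometimes report something else, mostly with a low value. They report only what shows in the picture. A call takes as long as a camera call. They do not tell look-alikes from the thing itself.
- bot.masks_of(camera, target): "region" (480x640 bool, what is visible of it) and "pixel" ([column, row] in pixels, amid what is visible of it).
- bot.pinpoint(camera, target): "pixel" ([column, row] in pixels: a listed point, or the origin of a listed thing).
The state is a dict: "time_s": time; "qpos": joint angles; "qvel": joint speeds; "joint_torque": joint torques, N m; "tool_pos": TCP position; "eef_rot": TCP orientation; "contact_force": force on the tool from outside, world axes, zero at the start; "wrist_torque": the same for the moment, N m; "opening": opening from 0.0 (shut) to 1.0 (fully open); "grasp_force": force on a finger pad.
Only numpy, scipy, OpenCV 4.12 (cv2) and the standard library are available. Lean on these libraries where they do the work, as an engineer would, in place of code of your own. Each camera call takes 0.05 s, during which the arm holds its last target. There are 200 camera calls.

### The job

The three grey screw-lid tins look alike, but one is empty, one is filled with plastic dowels and one with steel studs. Judge each by its weight as you lift it and seat it in the rack on the desk: the empty tin in the left nest (as seen from the robot), the plastic one in the middle, the steel one in the right nest. A tin goes in by pushing the nest's sprung latch back with it, gently and not to the latch's hard end, then letting it down behind the front sill until it stands flat on the bed with the latch out over its lid; leave the other things on the desk where they are.

Things in the scene. Friction and masses are not known exactly. Their poses are not given: they have to be found in the camera images.
- rack: fixed aluminium plate, 205 x 330 x 6 mm, carrying three nests side by side. Origin: centre of its underside, on the desk; x to the back of the rack (the way tins are pushed), y left, z up. Nest centre lines run along x at y = +110, 0, -110 mm. Each nest is clamped somewhere on its line: seat centre at x = -15 to +15 mm, unmeasured, new each start: find it by feel. Load no nest over 40 N
- bed_left: left nest's white bed mat, 176 x 44 x 3 mm, fixed to the rack, axes as the rack; origin at rack y = +110 mm, z = 6 mm; tins stand on its top, rack z = 9 mm. Seen from the seat centre (heights in the rack frame): grey front sill 29 to 55 mm in front, top z = 19 mm; black latch pad 22.5 mm behind at rest, 34 mm wide, z = 46 to 64 mm; spring housing from 49 mm behind, up to z = 72 mm
- bed_middle: the same for the middle nest (rack y = 0). Nests are alike, 50 mm wide in y: fingers pass on both sides. The latch yields backwards from 4 N on, plus 1 N per mm; a tin clears the sill once the latch is 6.5 mm back (10.5 N); the latch meets its hard end at 16 mm (20 N): push with 11 to 16 N
- bed_right: the same for the right nest (rack y = -110 mm). To load a nest: bring the tin's centre 30 mm in front of the bed's origin, its underside at rack z = 22 to 30 mm, which passes over the sill; push back until the latch answers with 11 to 16 N; lower straight down, gently, until the bed is felt, and let go: the latch springs out 5 mm above the lid
- tin_a_mid (a point): centre (16 mm above the underside) of one of three tins that look exactly alike: grey, round, 57 mm across, 32 mm high, ribbed lid; grasp across the diameter. Which of them is which shows only in the weight: empty about 0.08 kg, plastic dowels about 0.25 kg, steel studs about 0.55 kg (each within 8 %). z is up when upright
- tin_b_mid (a point): centre (16 mm above the underside) of one of three tins that look exactly alike: grey, round, 57 mm across, 32 mm high, ribbed lid; grasp across the diameter. Which of them is which shows only in the weight: empty about 0.08 kg, plastic dowels about 0.25 kg, steel studs about 0.55 kg (each within 8 %). z is up when upright
- tin_c_mid (a point): centre (16 mm above the underside) of one of three tins that look exactly alike: grey, round, 57 mm across, 32 mm high, ribbed lid; grasp across the diameter. Which of them is which shows only in the weight: empty about 0.08 kg, plastic dowels about 0.25 kg, steel studs about 0.55 kg (each within 8 %). z is up when upright
- jar: bystander: the clear jar of studs (58 mm wide, 70 mm tall); origin at the centre of its underside; leave it alone
- tape: bystander: the small black tape roll (59 mm wide, 19 mm high); origin at the centre of its underside; leave it alone
- cell: bystander: the battery lying down (50 mm long, 15 mm thick); origin at the centre of its underside; leave it alone
- dowel: bystander: a small wood-coloured bar (37 mm long, 11 mm thick) lying down; origin at the centre of its underside; leave it alone
- oiler: bystander: the dark oil bottle with a needle cap (30 mm wide, 104 mm tall); origin at the centre of its underside; leave it alone
Things that resemble listed ones, but are neither listed nor needed, are in the scene too. Leave any orange look-alike of the part that bears tin_c_mid alone.

How it is judged:
By the outcome, as a careful person would: the job done as asked, in the order asked, and still so for the second after the job is handed in, with the robot touching nothing.
It also fails if it takes over 72 s, if anything falls off the work surface, if the arm or the gripper's body presses on something with over 40 N, if the wrist force passes 120 N, or if a joint passes its speed limit or range.

## Working session

There is one attempt and no reset: what is moved stays moved. The work goes in short steps, Python scripts to look and compute and a tool call to move; the robot and the scene stay as the last step left them, time stands still between calls to the robot, and variables do not carry over. Pictures are saved under pics/ and viewed, at most 10 in all, crops included, and the job is handed in when it is done.

Besides the shell and the picture viewer there is one more tool, called after "Call:" in YAML: its name, and indented under it one key for each argument. arm_command: Moves the arm, as the interface text tells. Its arguments: {"type":"object","properties":{"commands":{"type":"array","items":{"type":"object","properties":{"wx":{"type":"number"},"wy":{"type":"number"},"wz":{"type":"number"},"tx":{"type":"number"},"ty":{"type":"number"},"tz":{"type":"number"},"grip":{"type":"number"}}}}},"required":["commands"]}

```bash
mkdir -p pics; cat > h.py <<'E'
import numpy as np, cv2
from station import bot
def ray(cam,px,cal=None):
    c=cal or bot.get_calibration(cam);K=np.array(c["K"]);E=np.array(c["extrinsics"])
    u=np.linalg.solve(K,[px[0],px[1],1.]);d=np.array([u[0],-u[1],-u[2]])
    R=E[:3,:3];o=-R.T@E[:3,3];return o,R.T@d
def at(cam,px,z,cal=None):
    o,d=ray(cam,px,cal);return o+d*(z-o[2])/d[2]
def save(cam,n):
    im=bot.grab_frame(cam);cv2.imwrite(f"pics/{n}.png",im[:,:,::-1]);return im
E
python3 - <<'E'
from h import *
print(bot.grip_point_offset,bot.state())
print({k:v for k,v in bot.get_calibration("top").items()})
for c in("top","scene"):
    save(c,c+"0")
    for t,z in(("tin_a_mid",.016),("rack",0),("bed_left",.006),("bed_middle",.006),("bed_right",.006),("jar",0),("tape",0),("cell",0),("dowel",0),("oiler",0)):
        for r in bot.pinpoint(c,t):
            if r["score"]>.2: print(c,t,round(r["score"],2),np.round(r["pixel"]),at(c,r["pixel"],z).round(4))
E
```

```text
0.0187 {'time_s': 0.0, 'qpos': array([-1.27659531,  0.33288242, -0.06469482,  1.46092679,  0.02160375,
        1.34989212, -0.08848053]), 'qvel': array([-2.61880581e-03, -1.73426392e-03,  8.54246696e-05,  5.57620302e-04,
        4.54646937e-05, -2.38676494e-03,  6.48310810e-04]), 'joint_torque': array([-5.52236779e-04, -6.25460029e+01,  4.85985330e-02, -3.91595829e+01,
        1.60948624e-02,  1.00940405e-02, -1.72920590e-06]), 'tool_pos': array([0.1945997 , 0.59354659, 0.23051626]), 'eef_rot': array([-7.67816247e-05,  1.57721089e-01,  9.87483447e-01, -7.02358969e-04]), 'contact_force': array([-0.45535825, -0.17629661,  0.97701293]), 'wrist_torque': array([ 0.00493832, -0.02364604,  0.00933911]), 'grasp_force': 0.0, 'opening': 1.0000397323496077}
{'K': array([[483.24377393,   0.        , 316.91944018],
       [  0.        , 483.24377393, 233.40259413],
       [  0.        ,   0.        ,   1.        ]]), 'extrinsics': array([[ 0.0255113 , -0.99957184, -0.01432877,  0.02070416],
       [ 0.9884394 ,  0.0230791 ,  0.14984963, -0.50431573],
       [-0.14945477, -0.01798598,  0.98860496,
[... 648 characters left out ...]
 ]
top dowel 0.42 [313. 228.] [0.5232 0.044  0.    ]
top oiler 0.7 [354. 144.] [ 0.7537 -0.0581  0.    ]
top oiler 0.26 [252. 265.] [0.4242 0.1995 0.    ]
scene tin_a_mid 0.93 [308. 266.] [0.4531 0.0942 0.016 ]
scene rack 0.93 [381. 196.] [ 0.5572 -0.2612 -0.    ]
scene bed_middle 0.61 [382. 191.] [ 0.5669 -0.2739  0.006 ]
scene bed_middle 0.22 [349. 210.] [ 0.5648 -0.1432  0.006 ]
scene bed_right 0.67 [408. 177.] [ 0.5674 -0.3839  0.006 ]
scene jar 0.9 [287. 226.] [0.6247 0.0292 0.    ]
scene tape 0.8 [319. 316.] [0.325  0.1677 0.    ]
scene cell 0.51 [344. 281.] [0.3701 0.0504 0.    ]
scene dowel 0.56 [302. 245.] [0.5374 0.0464 0.    ]
scene oiler 0.41 [284. 195.] [ 0.7411 -0.0506  0.    ]
```

View pics/top0.png

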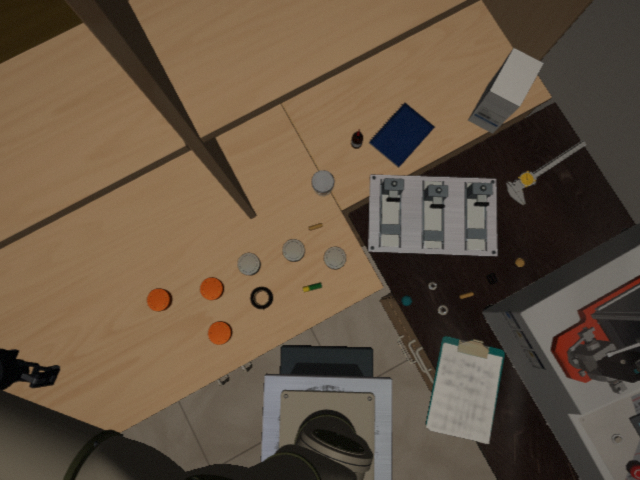

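View pics/scene0.png

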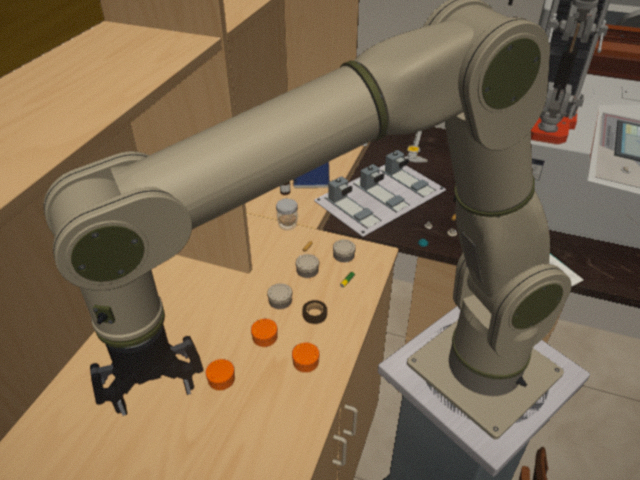

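```bash
python3 - <<'E'
from h import *
im=bot.grab_frame("top")
for t in("tin_a_mid","tin_b_mid"):
    for r in bot.masks_of("top",t):
        m=r["region"];ys,xs=np.nonzero(m);c=im[m].mean(0).round()
        print(t,round(r["score"],2),np.round(r["pixel"]),(xs.min(),xs.max(),ys.min(),ys.max()),m.sum(),c,at("top",r["pixel"],.02).round(3))
    for r in bot.pinpoint("top",t):print(t,r)
r=bot.masks_of("top","rack")[0];m=r["region"].astype(np.uint8)
c=max(cv2.findContours(m,0,2)[0],key=cv2.contourArea);b=cv2.minAreaRect(c);print(b,[at("top",p,.006).round(3) for p in cv2.boxPoints(b)])
from scipy.spatial.transform import Rotation as R
q=bot.state()["eef_rot"];print(R.from_quat(q[[1,2,3,0]]).as_matrix().round(3))
E
```

```text
tin_a_mid {'pixel': [386.4, 215.0], 'score': 0.69}
tin_a_mid {'pixel': [289.5, 252.0], 'score': 0.61}
tin_b_mid 0.67 [249. 262.] (np.int64(237), np.int64(259), np.int64(253), np.int64(275)) 415 [113. 106.  92.] [0.43  0.205 0.02 ]
tin_b_mid {'pixel': [250.7, 261.7], 'score': 0.57}
((432.11492919921875, 214.5954132080078), (129.72589111328125, 79.01295471191406), 1.4144229888916016) [array([ 0.462, -0.094,  0.006]), array([ 0.671, -0.097,  0.006]), array([ 0.67 , -0.437,  0.006]), array([ 0.462, -0.425,  0.006])]
[[-0.95   0.311 -0.   ]
 [ 0.311  0.95   0.   ]
 [ 0.     0.    -1.   ]]
```

```bash
python3 - <<'E'
from h import *
im=bot.grab_frame("top");g=cv2.cvtColor(im,cv2.COLOR_RGB2GRAY)
x0,y0=225,225;cr=cv2.resize(g[y0:290,x0:360],None,fx=4,fy=4,interpolation=cv2.INTER_CUBIC)
for c in cv2.HoughCircles(cr,cv2.HOUGH_GRADIENT,1.5,100,param1=120,param2=30,minRadius=36,maxRadius=58)[0][:6]:
    p=(c[0]/4+x0-.4,c[1]/4+y0-.4);print(np.round(p,1),c[2]/4,at("top",p,.032).round(4))
for p in((370,174.5),(497.5,178),(497.5,256),(369,252)):print("rack",p,at("top",p,.006).round(3))
for p in((255,215),(390,290),(347,208)):print("top",p,at("top",p,0).round(3))
print("panel foot scene",at("scene",(250,271),0).round(3))
crop=cv2.resize(im[165:270,355:510],None,fx=5,fy=5,interpolation=cv2.INTER_CUBIC);cv2.imwrite("pics/rack0.png",crop[:,:,::-1])
E
```

```text
[249.5 263.8] 11.2125 [0.4234 0.2005 0.032 ]
[293.  250.3] 11.4375 [0.4602 0.0922 0.032 ]
rack (370, 174.5) [ 0.668 -0.102  0.006]
rack (497.5, 178) [ 0.666 -0.435  0.006]
rack (497.5, 256) [ 0.461 -0.429  0.006]
rack (369, 252) [ 0.463 -0.101  0.006]
top (255, 215) [0.554 0.197 0.   ]
top (390, 290) [ 0.368 -0.156  0.   ]
top (347, 208) [ 0.578 -0.043  0.   ]
panel foot scene [0.546 0.204 0.   ]
```

View pics/rack0.png

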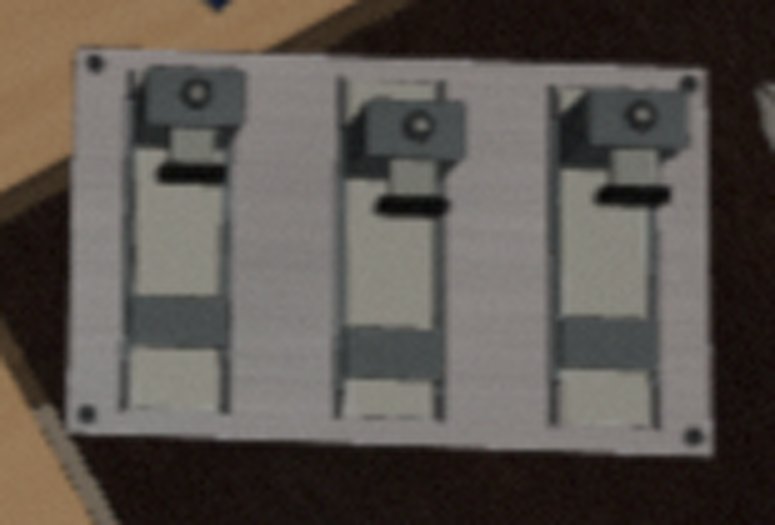

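Call:
arm_command:
  commands:
    - {"tx":2,"ty":-3.4,"tz":-0.5,"wz":0.1}
    - {"tx":4,"ty":-6.8,"tz":-1,"wz":0.2}
    - {"tx":6,"ty":-10.2,"tz":-1.5,"wz":0.316}
    - {"tx":8,"ty":-13.6,"tz":-2,"wz":0.316}
    - {"tx":10,"ty":-17,"tz":-2.5,"wz":0.316}
    - {"tx":12,"ty":-20.4,"tz":-3,"wz":0.316}
    - {"tx":14,"ty":-23.8,"tz":-3.5,"wz":0.316}
    - {"tx":16,"ty":-27.2,"tz":-4,"wz":0.316}

```text
validation failed for argument at $.co...
```

Call:
arm_command:
  commands:
    - {"tx":2,"ty":-3.4,"tz":-0.7}
    - {"tx":4,"ty":-6.8,"tz":-1.4}
    - {"tx":5,"ty":-9.5,"tz":-2}
    - {"tx":6,"ty":-11.4,"tz":-3}
    - {"tx":6.8,"ty":-12.2,"tz":-4}
    - {"tx":6.8,"ty":-12.2,"tz":-4}

```text
validation failed for argument at $.co...
```

Call:
arm_command:
  commands:
    - {"tx":2,"ty":-3.4,"tz":-0.5,"wx":0,"wy":0,"wz":0.1,"grip":1}
    - {"tx":4,"ty":-6.8,"tz":-1,"wx":0,"wy":0,"wz":0.2,"grip":1}
    - {"tx":6,"ty":-10.2,"tz":-1.5,"wx":0,"wy":0,"wz":0.316,"grip":1}
    - {"tx":8,"ty":-13.6,"tz":-2,"wx":0,"wy":0,"wz":0.316,"grip":1}
    - {"tx":10,"ty":-17,"tz":-2.5,"wx":0,"wy":0,"wz":0.316,"grip":1}
    - {"tx":12,"ty":-20.4,"tz":-3,"wx":0,"wy":0,"wz":0.316,"grip":1}
    - {"tx":14,"ty":-23.8,"tz":-3.5,"wx":0,"wy":0,"wz":0.316,"grip":1}
    - {"tx":16,"ty":-27.2,"tz":-4,"wx":0,"wy":0,"wz":0.316,"grip":1}

```text
time_s: 2.12
tool_pos: [0.3554, 0.3202, 0.1914]
eef_rot: [0.0, 0.0, 1.0, 0.0]
contact_force: [1.4, -0.4, -0.7]
opening: 1.002
grasp_force: 0.0
```

Call:
arm_command:
  commands:
    - {"tx":2,"ty":-3.4,"tz":-0.7,"wx":0,"wy":0,"wz":0,"grip":1}
    - {"tx":4,"ty":-6.8,"tz":-1.4,"wx":0,"wy":0,"wz":0,"grip":1}
    - {"tx":5.5,"ty":-9.5,"tz":-2,"wx":0,"wy":0,"wz":0,"grip":1}
    - {"tx":6.3,"ty":-11.4,"tz":-3,"wx":0,"wy":0,"wz":0,"grip":1}
    - {"tx":6.8,"ty":-12,"tz":-4,"wx":0,"wy":0,"wz":0,"grip":1}
    - {"tx":6.8,"ty":-12,"tz":-4,"wx":0,"wy":0,"wz":0,"grip":1}

```text
time_s: 2.62
tool_pos: [0.4227, 0.2, 0.1498]
eef_rot: [-0.001, 0.002, 1.0, -0.001]
contact_force: [-1.5, 0.4, -1.1]
opening: 0.999
grasp_force: 0.0
```

```bash
cat > look.py <<'E'
from h import *
import sys
def look(n=None):
    cal=bot.get_calibration("wrist");im=save("wrist",n or "w");s=bot.state()
    print(s["time_s"],s["tool_pos"].round(4),s["contact_force"].round(2))
    for r in bot.masks_of("wrist","tin_a_mid"):
        ys,xs=np.nonzero(r["region"]);c=im[r["region"]].mean(0).round()
        print("mask",round(r["score"],2),np.round(r["pixel"]),(xs.min(),xs.max(),ys.min(),ys.max()),c,at("wrist",r["pixel"],.025,cal).round(4))
    for r in bot.pinpoint("wrist","tin_a_mid"):
        print("pin",round(r["score"],2),np.round(r["pixel"]),at("wrist",r["pixel"],.016,cal).round(4))
look(sys.argv[1] if len(sys.argv)>1 else None)
E
python3 look.py w1
```

```text
2.6667 [0.4223 0.2018 0.1507] [-0.93  0.6   0.15]
mask 0.72 [195. 271.] (np.int64(154), np.int64(232), np.int64(235), np.int64(308)) [94. 86. 75.] [0.4574 0.0991 0.025 ]
mask 0.21 [151. 331.] (np.int64(128), np.int64(168), np.int64(320), np.int64(340)) [91. 70. 43.] [0.5146 0.0543 0.025 ]
pin 0.93 [197. 270.] [0.4606 0.0968 0.016 ]
pin 0.42 [153. 327.] [0.5164 0.0512 0.016 ]
```

View pics/w1.png

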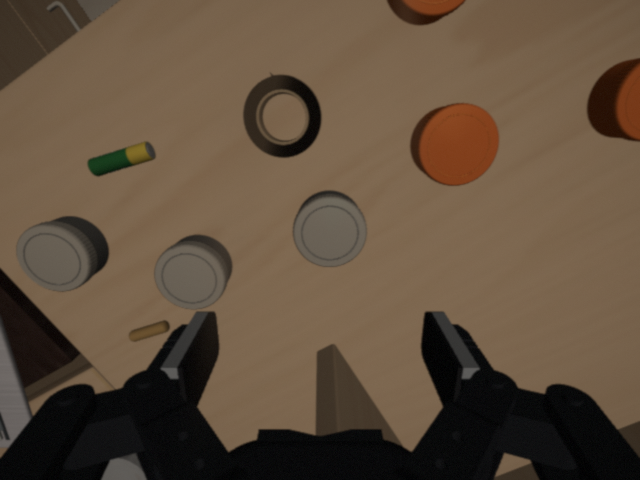

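```bash
python3 - <<'E'
from h import *
cal=bot.get_calibration("wrist");g=cv2.cvtColor(cv2.imread("pics/w1.png"),6)
for c in cv2.HoughCircles(g,3,1.5,80,param1=100,param2=35,minRadius=28,maxRadius=42)[0][:6]:
    print(c.round(1),at("wrist",c[:2],.032,cal).round(4))
for p in((329,232),(190,274),(54,258)):print(p,at("wrist",p,.032,cal).round(4))
print(at("wrist",(330,348),0,cal).round(3))
E
```

```text
[284.2 114.8  41. ] [0.3376 0.1794 0.032 ]
[329.2 233.2  36.1] [0.4236 0.2113 0.032 ]
[ 68.2 257.2  41. ] [0.4437 0.0062 0.032 ]
[456.8 143.2  41. ] [0.3564 0.3008 0.032 ]
[188.2 281.2  36.1] [0.4644 0.0981 0.032 ]
(329, 232) [0.4225 0.2111 0.032 ]
(190, 274) [0.458  0.1003 0.032 ]
(54, 258) [ 0.4444 -0.0051  0.032 ]
[0.551 0.214 0.   ]
```

Call:
arm_command:
  commands:
    - {"tx":0,"ty":0.4,"tz":-3,"wx":0,"wy":0,"wz":0,"grip":1}
    - {"tx":0,"ty":0.65,"tz":-6.5,"wx":0,"wy":0,"wz":0,"grip":1}
    - {"tx":0,"ty":0.65,"tz":-10,"wx":0,"wy":0,"wz":0,"grip":1}
    - {"tx":0,"ty":0.65,"tz":-12.5,"wx":0,"wy":0,"wz":0,"grip":1}
    - {"tx":0,"ty":0.65,"tz":-13.8,"wx":0,"wy":0,"wz":0,"grip":1}
    - {"tx":0,"ty":0.65,"tz":-14.6,"wx":0,"wy":0,"wz":0,"grip":1}
    - {"tx":0,"ty":0.65,"tz":-14.8,"wx":0,"wy":0,"wz":0,"grip":1}
    - {"tx":0,"ty":0.65,"tz":-14.8,"wx":0,"wy":0,"wz":0,"grip":1}

```text
time_s: 3.43
tool_pos: [0.4227, 0.2094, 0.0037]
eef_rot: [0.0, -0.0, 1.0, 0.0]
contact_force: [0.2, 0.2, 0.3]
opening: 1.002
grasp_force: 0.0
```

Call:
arm_command:
  commands:
    - {"tx":0,"ty":0,"tz":0,"wx":0,"wy":0,"wz":0,"grip":0.4}
    - {"tx":0,"ty":0,"tz":0,"wx":0,"wy":0,"wz":0,"grip":0.4}
    - {"tx":0,"ty":0,"tz":0,"wx":0,"wy":0,"wz":0,"grip":0.4}
    - {"tx":0,"ty":0,"tz":0,"wx":0,"wy":0,"wz":0,"grip":0.4}
    - {"tx":0,"ty":0,"tz":0,"wx":0,"wy":0,"wz":0,"grip":0.4}
    - {"tx":0,"ty":0,"tz":0,"wx":0,"wy":0,"wz":0,"grip":0.4}

```text
time_s: 3.93
tool_pos: [0.4234, 0.2085, 0.0048]
eef_rot: [0.001, 0.001, 1.0, 0.0]
contact_force: [-4.0, -3.8, 13.1]
opening: 0.646
grasp_force: 60.7
```

Call:
arm_command:
  commands:
    - {"tx":0,"ty":0,"tz":1,"wx":0,"wy":0,"wz":0,"grip":0.4}
    - {"tx":0,"ty":0,"tz":3,"wx":0,"wy":0,"wz":0,"grip":0.4}
    - {"tx":0,"ty":0,"tz":5,"wx":0,"wy":0,"wz":0,"grip":0.4}
    - {"tx":0,"ty":0,"tz":6,"wx":0,"wy":0,"wz":0,"grip":0.4}
    - {"tx":0,"ty":0,"tz":6,"wx":0,"wy":0,"wz":0,"grip":0.4}
    - {"tx":0,"ty":0,"tz":6,"wx":0,"wy":0,"wz":0,"grip":0.4}
    - {"tx":0,"ty":0,"tz":6,"wx":0,"wy":0,"wz":0,"grip":0.4}

```text
time_s: 4.52
tool_pos: [0.422, 0.2081, 0.0624]
eef_rot: [-0.001, 0.0, 1.0, -0.0]
contact_force: [-0.6, -0.3, -6.4]
opening: 0.639
grasp_force: 65.4
```

```bash
cat > f.py <<'E'
from h import *
import sys
F=[];P=[]
for i in range(int(sys.argv[1])):
    bot.grab_frame("wrist");s=bot.state();F.append(s["contact_force"]);P.append(s["tool_pos"])
F=np.array(F);print(s["time_s"],"F",F.mean(0).round(2),"sd",F.std(0).round(2),"pos",np.mean(P,0).round(4),np.std(P,0).round(4),s["opening"],s["grasp_force"],s["wrist_torque"].round(3))
E
python3 f.py 8
```

```text
4.9167 F [-0.33 -0.11 -5.93] sd [0.45 0.3  0.54] pos [0.4222 0.2081 0.0626] [0.0002 0.0001 0.0003] 0.6433336299235166 65.41707515716553 [-0.05   0.03  -0.025]
```

Call:
arm_command:
  commands:
    - {"tx":0,"ty":-2,"tz":2.5,"wx":0,"wy":0,"wz":0,"grip":0.4}
    - {"tx":0,"ty":-5,"tz":5,"wx":0,"wy":0,"wz":0,"grip":0.4}
    - {"tx":0.5,"ty":-8.5,"tz":7,"wx":0,"wy":0,"wz":0,"grip":0.4}
    - {"tx":1,"ty":-12,"tz":9,"wx":0,"wy":0,"wz":0,"grip":0.4}
    - {"tx":1.5,"ty":-15.5,"tz":11,"wx":0,"wy":0,"wz":0,"grip":0.4}
    - {"tx":3,"ty":-19,"tz":12.5,"wx":0,"wy":0,"wz":0,"grip":0.4}
    - {"tx":4.5,"ty":-22.5,"tz":14,"wx":0,"wy":0,"wz":0,"grip":0.4}
    - {"tx":6.5,"ty":-26,"tz":15,"wx":0,"wy":0,"wz":0,"grip":0.4}

```text
time_s: 5.58
tool_pos: [0.4879, -0.0535, 0.2152]
eef_rot: [0.001, 0.0, 1.0, 0.001]
contact_force: [2.4, 1.4, -5.1]
opening: 0.64
grasp_force: 66.9
```

Call:
arm_command:
  commands:
    - {"tx":2,"ty":-3.5,"tz":0.8,"wx":0,"wy":0,"wz":0,"grip":0.4}
    - {"tx":4,"ty":-7,"tz":1.5,"wx":0,"wy":0,"wz":0,"grip":0.4}
    - {"tx":6,"ty":-10.5,"tz":2.2,"wx":0,"wy":0,"wz":0,"grip":0.4}
    - {"tx":8,"ty":-14,"tz":3,"wx":0,"wy":0,"wz":0,"grip":0.4}
    - {"tx":9.5,"ty":-17,"tz":3.5,"wx":0,"wy":0,"wz":0,"grip":0.4}
    - {"tx":11,"ty":-20,"tz":3.7,"wx":0,"wy":0,"wz":0,"grip":0.4}
    - {"tx":11.3,"ty":-21.3,"tz":3.7,"wx":0,"wy":0,"wz":0,"grip":0.4}
    - {"tx":11.3,"ty":-21.3,"tz":3.7,"wx":0,"wy":0,"wz":0,"grip":0.4}

```text
time_s: 6.25
tool_pos: [0.6001, -0.269, 0.2493]
eef_rot: [-0.001, 0.003, 1.0, -0.001]
contact_force: [-1.0, 0.3, -5.6]
opening: 0.643
grasp_force: 67.1
```

```bash
python3 - <<'E'
from h import *
import pickle
cal=bot.get_calibration("wrist");im=save("wrist","w2");s=bot.state()
pickle.dump(cal,open("w2.pkl","wb"))
print(s["time_s"],s["tool_pos"].round(4),s["contact_force"].round(2))
for t,z in(("rack",0),("bed_left",.006),("bed_middle",.006),("bed_right",.006)):
    for r in bot.pinpoint("wrist",t):
        if r["score"]>.2: print(t,round(r["score"],2),np.round(r["pixel"]),at("wrist",r["pixel"],z,cal).round(4))
E
```

```text
6.3 [ 0.6001 -0.2667  0.2493] [ 0.97  0.72 -5.3 ]
rack 0.59 [328. 165.] [ 0.5663 -0.2596  0.    ]
bed_left 0.79 [426. 167.] [ 0.5681 -0.1559  0.006 ]
bed_middle 0.9 [324. 166.] [ 0.5663 -0.2641  0.006 ]
bed_right 0.86 [222. 164.] [ 0.5635 -0.3728  0.006 ]
bed_right 0.47 [320. 328.] [ 0.7651 -0.2692  0.006 ]
```

View pics/w2.png

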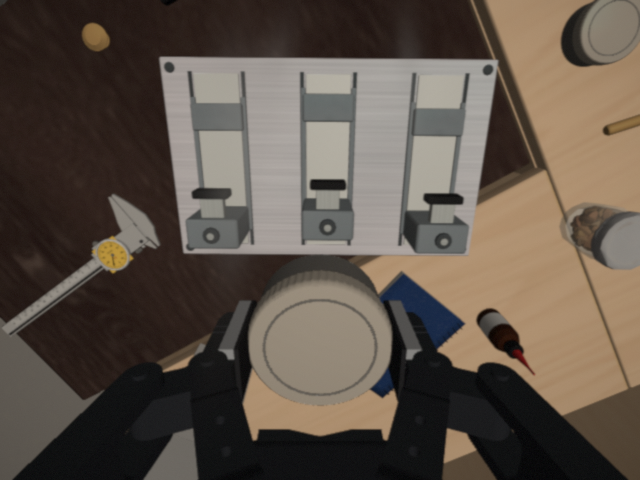

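```bash
python3 - <<'E'
from h import *
import pickle
cal=pickle.load(open("w2.pkl","rb"));A=lambda p,z:at("wrist",p,z,cal).round(4)
for p in((160,57),(497,61),(468,254),(183,253)):print("corner",A(p,.006))
for n,s,l in(("R",[(192,103,244,130)],(212,189)),("M",[(302,94,355,122)],(328,180)),("L",[(412,108,465,135)],(444,195))):
    a,b,c,d=s[0];f=A(((a+c)/2,b),.019);k=A(((a+c)/2,d),.019)
    print(n,"sill",f,k,"seat from sill",(f[0]+k[0])/2+.042,"from latch",A(l,.064)[0]-.0225, A(l,.064)[1])
E
```

```text
corner [ 0.4615 -0.4232  0.006 ]
corner [ 0.4667 -0.0968  0.006 ]
corner [ 0.6674 -0.0988  0.006 ]
corner [ 0.665  -0.4273  0.006 ]
R sill [ 0.5038 -0.3676  0.019 ] [ 0.5289 -0.37    0.019 ] seat from sill 0.5583500000000001 from latch 0.5568000000000001 -0.3683
M sill [ 0.4963 -0.2602  0.019 ] [ 0.5219 -0.2602  0.019 ] seat from sill 0.5511 from latch 0.549 -0.2614
L sill [ 0.5095 -0.153   0.019 ] [ 0.5348 -0.1504  0.019 ] seat from sill 0.56415 from latch 0.5634 -0.154
```

Call:
arm_command:
  commands:
    - {"tx":-1.5,"ty":-2.5,"tz":-2,"wx":0,"wy":0,"wz":0,"grip":0.4}
    - {"tx":-3,"ty":-5,"tz":-4,"wx":0,"wy":0,"wz":0,"grip":0.4}
    - {"tx":-4.5,"ty":-7.5,"tz":-6.5,"wx":0,"wy":0,"wz":0,"grip":0.4}
    - {"tx":-6,"ty":-9.5,"tz":-9.5,"wx":0,"wy":0,"wz":0,"grip":0.4}
    - {"tx":-6.7,"ty":-10.7,"tz":-13,"wx":0,"wy":0,"wz":0,"grip":0.4}
    - {"tx":-6.7,"ty":-10.7,"tz":-16,"wx":0,"wy":0,"wz":0,"grip":0.4}
    - {"tx":-6.7,"ty":-10.7,"tz":-18,"wx":0,"wy":0,"wz":0,"grip":0.4}
    - {"tx":-6.7,"ty":-10.7,"tz":-19,"wx":0,"wy":0,"wz":0,"grip":0.4}

```text
time_s: 7.17
tool_pos: [0.5328, -0.3694, 0.0574]
eef_rot: [-0.001, -0.0, 1.0, 0.001]
contact_force: [0.1, 1.0, -6.4]
opening: 0.641
grasp_force: 67.1
```

Call:
arm_command:
  commands:
    - {"tx":0,"ty":0,"tz":-1,"wx":0,"wy":0,"wz":0,"grip":0.4}
    - {"tx":0,"ty":0,"tz":-2,"wx":0,"wy":0,"wz":0,"grip":0.4}
    - {"tx":0,"ty":0,"tz":-2.8,"wx":0,"wy":0,"wz":0,"grip":0.4}
    - {"tx":0,"ty":0,"tz":-2.8,"wx":0,"wy":0,"wz":0,"grip":0.4}
    - {"tx":0,"ty":0,"tz":-2.8,"wx":0,"wy":0,"wz":0,"grip":0.4}

```text
time_s: 7.58
tool_pos: [0.534, -0.3715, 0.0327]
eef_rot: [0.0, 0.0, 1.0, -0.0]
contact_force: [-0.5, -0.0, -5.7]
opening: 0.645
grasp_force: 67.1
```

```bash
python3 f.py 4; python3 - <<'E'
from h import *
save("wrist","w3")
E
```

```text
7.7833 F [ 0.21  0.01 -5.89] sd [0.72 0.42 0.29] pos [ 0.5342 -0.3719  0.0332] [0.     0.0001 0.0001] 0.6412276845593323 67.12596774101257 [-0.043  0.018  0.001]
```

View pics/w3.png

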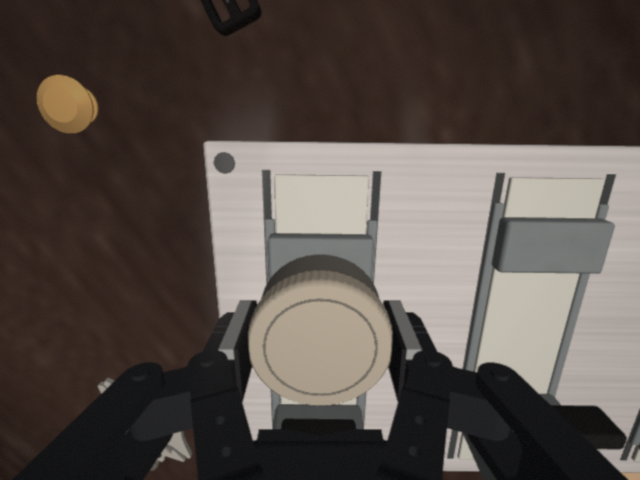

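Call:
arm_command:
  commands:
    - {"tx":0.4,"ty":0,"tz":0,"wx":0,"wy":0,"wz":0,"grip":0.4}
    - {"tx":0.8,"ty":0,"tz":0,"wx":0,"wy":0,"wz":0,"grip":0.4}
    - {"tx":1.2,"ty":0,"tz":0,"wx":0,"wy":0,"wz":0,"grip":0.4}
    - {"tx":1.6,"ty":0,"tz":0,"wx":0,"wy":0,"wz":0,"grip":0.4}
    - {"tx":2.0,"ty":0,"tz":0,"wx":0,"wy":0,"wz":0,"grip":0.4}
    - {"tx":2.2,"ty":0,"tz":0,"wx":0,"wy":0,"wz":0,"grip":0.4}
    - {"tx":2.2,"ty":0,"tz":0,"wx":0,"wy":0,"wz":0,"grip":0.4}
    - {"tx":2.2,"ty":0,"tz":0,"wx":0,"wy":0,"wz":0,"grip":0.4}

```text
time_s: 8.5
tool_pos: [0.5546, -0.3715, 0.0319]
eef_rot: [-0.001, 0.001, 1.0, 0.001]
contact_force: [-6.0, 2.0, -2.5]
opening: 0.64
grasp_force: 67.2
```

```bash
python3 f.py 4
```

```text
8.7 F [-6.31  1.72 -2.92] sd [0.38 0.51 0.37] pos [ 0.5545 -0.3715  0.032 ] [0. 0. 0.] 0.6374416907851372 67.22740888595581 [0.366 1.133 0.056]
```

Call:
arm_command:
  commands:
    - {"tx":0.3,"ty":0,"tz":0,"wx":0,"wy":0,"wz":0,"grip":0.4}
    - {"tx":0.6,"ty":0,"tz":0,"wx":0,"wy":0,"wz":0,"grip":0.4}
    - {"tx":0.8,"ty":0,"tz":0,"wx":0,"wy":0,"wz":0,"grip":0.4}
    - {"tx":0.8,"ty":0,"tz":0,"wx":0,"wy":0,"wz":0,"grip":0.4}
    - {"tx":0.8,"ty":0,"tz":0,"wx":0,"wy":0,"wz":0,"grip":0.4}

```text
time_s: 9.12
tool_pos: [0.5609, -0.3716, 0.0316]
eef_rot: [-0.003, 0.001, 1.0, 0.001]
contact_force: [-12.0, 3.6, -0.1]
opening: 0.638
grasp_force: 67.5
```

```bash
python3 f.py 4
```

```text
9.3167 F [-12.03   3.13  -0.56] sd [0.16 0.22 0.21] pos [ 0.5608 -0.3717  0.0316] [0. 0. 0.] 0.6381033540851601 67.47719049453735 [0.61  2.282 0.059]
```

Call:
arm_command:
  commands:
    - {"tx":0.1,"ty":0,"tz":-0.2,"wx":0,"wy":0,"wz":0,"grip":0.4}
    - {"tx":0.1,"ty":0,"tz":-0.5,"wx":0,"wy":0,"wz":0,"grip":0.4}
    - {"tx":0.1,"ty":0,"tz":-0.8,"wx":0,"wy":0,"wz":0,"grip":0.4}
    - {"tx":0.1,"ty":0,"tz":-1.0,"wx":0,"wy":0,"wz":0,"grip":0.4}
    - {"tx":0.1,"ty":0,"tz":-1.0,"wx":0,"wy":0,"wz":0,"grip":0.4}

```text
time_s: 9.73
tool_pos: [0.5615, -0.3728, 0.0218]
eef_rot: [-0.002, 0.002, 1.0, 0.0]
contact_force: [-13.5, -0.1, 0.6]
opening: 0.639
grasp_force: 67.8
```

Call:
arm_command:
  commands:
    - {"tx":0,"ty":0,"tz":-0.2,"wx":0,"wy":0,"wz":0,"grip":0.4}
    - {"tx":0,"ty":0,"tz":-0.4,"wx":0,"wy":0,"wz":0,"grip":0.4}
    - {"tx":0,"ty":0,"tz":-0.6,"wx":0,"wy":0,"wz":0,"grip":0.4}
    - {"tx":0,"ty":0,"tz":-0.7,"wx":0,"wy":0,"wz":0,"grip":0.4}
    - {"tx":0,"ty":0,"tz":-0.7,"wx":0,"wy":0,"wz":0,"grip":0.4}
    - {"tx":0,"ty":0,"tz":-0.7,"wx":0,"wy":0,"wz":0,"grip":0.4}

```text
time_s: 10.23
tool_pos: [0.5651, -0.3713, 0.0153]
eef_rot: [0.0, 0.0, 1.0, 0.0]
contact_force: [0.7, 0.2, -4.8]
opening: 0.641
grasp_force: 67.3
```

```bash
python3 f.py 3
```

```text
10.3833 F [-0.3  -0.13 -5.81] sd [0.06 0.24 0.28] pos [ 0.565  -0.3714  0.0154] [0. 0. 0.] 0.6400330434352559 67.25912690162659 [ 0.009 -0.021  0.038]
```

Call:
arm_command:
  commands:
    - {"tx":-0.2,"ty":0,"tz":0,"wx":0,"wy":0,"wz":0,"grip":0.4}
    - {"tx":-0.35,"ty":0,"tz":-0.1,"wx":0,"wy":0,"wz":0,"grip":0.4}
    - {"tx":-0.35,"ty":0,"tz":-0.2,"wx":0,"wy":0,"wz":0,"grip":0.4}
    - {"tx":-0.35,"ty":0,"tz":-0.25,"wx":0,"wy":0,"wz":0,"grip":0.4}
    - {"tx":-0.35,"ty":0,"tz":-0.25,"wx":0,"wy":0,"wz":0,"grip":0.4}
    - {"tx":-0.35,"ty":0,"tz":-0.25,"wx":0,"wy":0,"wz":0,"grip":0.4}

```text
time_s: 10.88
tool_pos: [0.5608, -0.3718, 0.0141]
eef_rot: [-0.0, 0.001, 1.0, 0.0]
contact_force: [-6.6, 4.3, 7.6]
opening: 0.64
grasp_force: 68.5
```

Call:
arm_command:
  commands:
    - {"tx":0,"ty":0,"tz":0,"wx":0,"wy":0,"wz":0,"grip":0.75}
    - {"tx":0,"ty":0,"tz":0,"wx":0,"wy":0,"wz":0,"grip":0.9}
    - {"tx":0,"ty":0,"tz":0,"wx":0,"wy":0,"wz":0,"grip":1}
    - {"tx":0,"ty":0,"tz":0,"wx":0,"wy":0,"wz":0,"grip":1}
    - {"tx":0,"ty":0,"tz":0,"wx":0,"wy":0,"wz":0,"grip":1}

```text
time_s: 11.3
tool_pos: [0.5614, -0.3717, 0.013]
eef_rot: [0.0, 0.0, 1.0, -0.0]
contact_force: [-0.2, -0.3, -0.4]
opening: 1.001
grasp_force: 0.0
```

Call:
arm_command:
  commands:
    - {"tx":0,"ty":0,"tz":1,"wx":0,"wy":0,"wz":0,"grip":1}
    - {"tx":0,"ty":0,"tz":3,"wx":0,"wy":0,"wz":0,"grip":1}
    - {"tx":0,"ty":0,"tz":6,"wx":0,"wy":0,"wz":0,"grip":1}
    - {"tx":0,"ty":0,"tz":9.5,"wx":0,"wy":0,"wz":0,"grip":1}
    - {"tx":0,"ty":0,"tz":13,"wx":0,"wy":0,"wz":0,"grip":1}
    - {"tx":0,"ty":0,"tz":14,"wx":0,"wy":0,"wz":0,"grip":1}

```text
time_s: 11.8
tool_pos: [0.5628, -0.3734, 0.1597]
eef_rot: [0.003, 0.001, 1.0, -0.002]
contact_force: [0.4, -0.0, 0.1]
opening: 1.0
grasp_force: 0.0
```

```bash
python3 f.py 2; python3 - <<'E'
from h import *
im=save("wrist","w4");t=bot.grab_frame("top")[165:270,355:510]
t=cv2.resize(t,(620,420),interpolation=2)
cv2.imwrite("pics/c4.png",np.vstack([im[100:380,10:630],cv2.resize(t,(620,420))[:300]])[:,:,::-1])
E
```

```text
11.9 F [-0.08 -0.89  0.5 ] sd [0.17 0.06 1.12] pos [ 0.5627 -0.3731  0.1581] [0.0003 0.0004 0.0014] 1.0014425243346792 0.0 [-0.023  0.023  0.001]
```

View pics/c4.png

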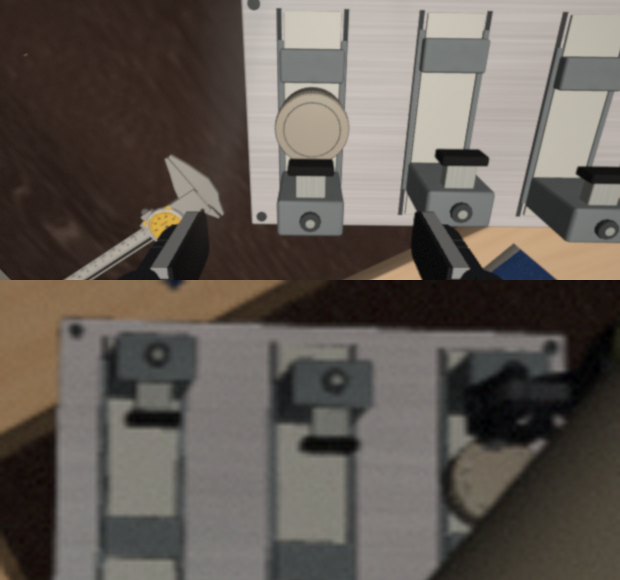

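Call:
arm_command:
  commands:
    - {"tx":-0.7,"ty":2.5,"tz":0,"wx":0,"wy":0,"wz":0,"grip":1}
    - {"tx":-1.8,"ty":6.5,"tz":0,"wx":0,"wy":0,"wz":0,"grip":1}
    - {"tx":-3.1,"ty":10.5,"tz":0,"wx":0,"wy":0,"wz":0,"grip":1}
    - {"tx":-4.4,"ty":14.4,"tz":0,"wx":0,"wy":0,"wz":0,"grip":1}
    - {"tx":-5.7,"ty":18.3,"tz":0,"wx":0,"wy":0,"wz":0,"grip":1}
    - {"tx":-7,"ty":22.2,"tz":0,"wx":0,"wy":0,"wz":0,"grip":1}
    - {"tx":-8.3,"ty":26.1,"tz":0,"wx":0,"wy":0,"wz":0,"grip":1}
    - {"tx":-9.5,"ty":30,"tz":0,"wx":0,"wy":0,"wz":0,"grip":1}

```text
time_s: 12.67
tool_pos: [0.4643, -0.0697, 0.1516]
eef_rot: [-0.001, 0.0, 1.0, -0.0]
contact_force: [1.4, 0.3, -0.3]
opening: 1.0
grasp_force: 0.0
```

Call:
arm_command:
  commands:
    - {"tx":-1.1,"ty":3.5,"tz":0,"wx":0,"wy":0,"wz":0,"grip":1}
    - {"tx":-2,"ty":6,"tz":0,"wx":0,"wy":0,"wz":0,"grip":1}
    - {"tx":-2.2,"ty":6.9,"tz":0,"wx":0,"wy":0,"wz":0,"grip":1}
    - {"tx":-2.2,"ty":6.9,"tz":0,"wx":0,"wy":0,"wz":0,"grip":1}
    - {"tx":-2.2,"ty":6.9,"tz":0,"wx":0,"wy":0,"wz":0,"grip":1}

```text
time_s: 13.08
tool_pos: [0.444, -0.0031, 0.1523]
eef_rot: [-0.0, 0.0, 1.0, -0.0]
contact_force: [0.9, -0.5, -0.5]
opening: 1.001
grasp_force: 0.0
```

```bash
cat > look2.py <<'E'
from h import *
import sys
cal=bot.get_calibration("wrist");im=save("wrist",sys.argv[1]);s=bot.state()
print(s["time_s"],s["tool_pos"].round(4),s["contact_force"].round(2))
g=cv2.cvtColor(im,cv2.COLOR_RGB2GRAY)
for c in cv2.HoughCircles(g,3,1.5,80,param1=100,param2=35,minRadius=30,maxRadius=42)[0][:8]:
    p=c[:2];col=im[int(p[1]),int(p[0])]
    print(c.round(1),col,at("wrist",p,.032,cal).round(4))
for r in bot.pinpoint("wrist","tin_a_mid"):
    print("pin",round(r["score"],2),np.round(r["pixel"]),at("wrist",r["pixel"],.016,cal).round(4))
E
python3 look2.py w5
```

```text
13.1333 [ 0.4442 -0.0039  0.1524] [-0.81 -0.47 -0.35]
[435.8 243.8  34.5] [123 113  99] [0.454  0.0875 0.032 ]
[309.8 228.8  37.6] [123 113 100] [ 0.4418 -0.0104  0.032 ]
[560.2  78.8  34.4] [133 108  82] [0.3364 0.1585 0.032 ]
pin 0.65 [442. 244.] [0.4597 0.0982 0.016 ]
pin 0.39 [ 52. 338.] [ 0.5511 -0.2457  0.016 ]
```

Call:
arm_command:
  commands:
    - {"tx":-0.2,"ty":-0.4,"tz":-3,"wx":0,"wy":0,"wz":0,"grip":1}
    - {"tx":-0.2,"ty":-0.65,"tz":-6.5,"wx":0,"wy":0,"wz":0,"grip":1}
    - {"tx":-0.2,"ty":-0.65,"tz":-10,"wx":0,"wy":0,"wz":0,"grip":1}
    - {"tx":-0.2,"ty":-0.65,"tz":-12.7,"wx":0,"wy":0,"wz":0,"grip":1}
    - {"tx":-0.2,"ty":-0.65,"tz":-14.2,"wx":0,"wy":0,"wz":0,"grip":1}
    - {"tx":-0.2,"ty":-0.65,"tz":-14.7,"wx":0,"wy":0,"wz":0,"grip":1}
    - {"tx":-0.2,"ty":-0.65,"tz":-14.7,"wx":0,"wy":0,"wz":0,"grip":1}

```text
time_s: 13.77
tool_pos: [0.4416, -0.0106, 0.0048]
eef_rot: [-0.001, 0.001, 1.0, -0.001]
contact_force: [0.0, -0.1, -0.1]
opening: 1.001
grasp_force: 0.0
```

Call:
arm_command:
  commands:
    - {"tx":0,"ty":0,"tz":0,"wx":0,"wy":0,"wz":0,"grip":0.4}
    - {"tx":0,"ty":0,"tz":0,"wx":0,"wy":0,"wz":0,"grip":0.4}
    - {"tx":0,"ty":0,"tz":0,"wx":0,"wy":0,"wz":0,"grip":0.4}
    - {"tx":0,"ty":0,"tz":0,"wx":0,"wy":0,"wz":0,"grip":0.4}
    - {"tx":0,"ty":0,"tz":0,"wx":0,"wy":0,"wz":0,"grip":0.4}
    - {"tx":0,"ty":0,"tz":0,"wx":0,"wy":0,"wz":0,"grip":0.4}

```text
time_s: 14.27
tool_pos: [0.4433, -0.0092, 0.0075]
eef_rot: [0.001, 0.001, 1.0, 0.0]
contact_force: [-3.4, -2.2, 12.2]
opening: 0.638
grasp_force: 60.9
```

Call:
arm_command:
  commands:
    - {"tx":0,"ty":0,"tz":1,"wx":0,"wy":0,"wz":0,"grip":0.4}
    - {"tx":0,"ty":0,"tz":3,"wx":0,"wy":0,"wz":0,"grip":0.4}
    - {"tx":0,"ty":0,"tz":5,"wx":0,"wy":0,"wz":0,"grip":0.4}
    - {"tx":0,"ty":0,"tz":7,"wx":0,"wy":0,"wz":0,"grip":0.4}
    - {"tx":0,"ty":0,"tz":7,"wx":0,"wy":0,"wz":0,"grip":0.4}
    - {"tx":0,"ty":0,"tz":7,"wx":0,"wy":0,"wz":0,"grip":0.4}
    - {"tx":0,"ty":0,"tz":7,"wx":0,"wy":0,"wz":0,"grip":0.4}

```text
time_s: 14.85
tool_pos: [0.4421, -0.0089, 0.076]
eef_rot: [0.0, 0.0, 1.0, 0.0]
contact_force: [0.0, 0.1, -1.3]
opening: 0.639
grasp_force: 63.4
```

```bash
python3 f.py 8
```

```text
15.25 F [ 0.07  0.09 -0.94] sd [0.4  0.6  0.53] pos [ 0.4418 -0.0091  0.0754] [0.0001 0.     0.0001] 0.6399719336126309 63.42049956321716 [ 0.071 -0.034  0.012]
```

Call:
arm_command:
  commands:
    - {"tx":1,"ty":-2,"tz":1.2,"wx":0,"wy":0,"wz":0,"grip":0.4}
    - {"tx":2.8,"ty":-5,"tz":1.5,"wx":0,"wy":0,"wz":0,"grip":0.4}
    - {"tx":5,"ty":-8.2,"tz":1.5,"wx":0,"wy":0,"wz":0,"grip":0.4}
    - {"tx":7.2,"ty":-11.2,"tz":1,"wx":0,"wy":0,"wz":0,"grip":0.4}
    - {"tx":8.8,"ty":-13.5,"tz":0,"wx":0,"wy":0,"wz":0,"grip":0.4}
    - {"tx":9.5,"ty":-14.25,"tz":-1.5,"wx":0,"wy":0,"wz":0,"grip":0.4}
    - {"tx":9.5,"ty":-14.25,"tz":-3,"wx":0,"wy":0,"wz":0,"grip":0.4}
    - {"tx":9.5,"ty":-14.25,"tz":-4,"wx":0,"wy":0,"wz":0,"grip":0.4}

```text
time_s: 15.92
tool_pos: [0.5366, -0.1523, 0.034]
eef_rot: [-0.001, 0.001, 1.0, -0.0]
contact_force: [0.2, 0.3, -0.6]
opening: 0.639
grasp_force: 63.5
```

```bash
python3 f.py 4; python3 - <<'E'
from h import *
save("wrist","w6")
E
```

```text
16.1167 F [-0.62 -0.05 -0.95] sd [0.83 0.47 0.72] pos [ 0.5362 -0.1511  0.0345] [0.0006 0.0001 0.0013] 0.6400601923565925 63.541020154953 [-0.051  0.01   0.039]
```

View pics/w6.png

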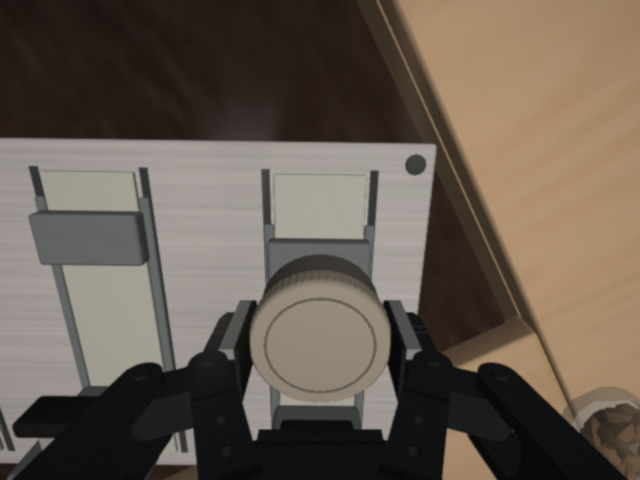

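Call:
arm_command:
  commands:
    - {"tx":0.4,"ty":0,"tz":0,"wx":0,"wy":0,"wz":0,"grip":0.4}
    - {"tx":0.8,"ty":0,"tz":0,"wx":0,"wy":0,"wz":0,"grip":0.4}
    - {"tx":1.2,"ty":0,"tz":0,"wx":0,"wy":0,"wz":0,"grip":0.4}
    - {"tx":1.6,"ty":0,"tz":0,"wx":0,"wy":0,"wz":0,"grip":0.4}
    - {"tx":2.0,"ty":0,"tz":0,"wx":0,"wy":0,"wz":0,"grip":0.4}
    - {"tx":2.4,"ty":0,"tz":0,"wx":0,"wy":0,"wz":0,"grip":0.4}
    - {"tx":2.4,"ty":0,"tz":0,"wx":0,"wy":0,"wz":0,"grip":0.4}
    - {"tx":2.4,"ty":0,"tz":0,"wx":0,"wy":0,"wz":0,"grip":0.4}

```text
time_s: 16.83
tool_pos: [0.5603, -0.1515, 0.0355]
eef_rot: [-0.001, 0.0, 1.0, 0.0]
contact_force: [-6.8, 1.5, 4.5]
opening: 0.642
grasp_force: 63.9
```

```bash
python3 f.py 3
```

```text
16.9833 F [-6.48  1.2   3.07] sd [0.56 0.11 0.41] pos [ 0.5602 -0.1515  0.0355] [0. 0. 0.] 0.6395276024328802 63.8488233089447 [0.269 1.123 0.047]
```

Call:
arm_command:
  commands:
    - {"tx":0.3,"ty":0,"tz":0,"wx":0,"wy":0,"wz":0,"grip":0.4}
    - {"tx":0.6,"ty":0,"tz":0,"wx":0,"wy":0,"wz":0,"grip":0.4}
    - {"tx":0.9,"ty":0,"tz":0,"wx":0,"wy":0,"wz":0,"grip":0.4}
    - {"tx":0.9,"ty":0,"tz":0,"wx":0,"wy":0,"wz":0,"grip":0.4}
    - {"tx":0.9,"ty":0,"tz":0,"wx":0,"wy":0,"wz":0,"grip":0.4}

```text
time_s: 17.4
tool_pos: [0.5675, -0.1517, 0.0351]
eef_rot: [-0.003, 0.001, 1.0, 0.001]
contact_force: [-14.0, 1.6, 7.5]
opening: 0.638
grasp_force: 64.2
```

```bash
python3 f.py 3
```

```text
17.55 F [-13.     1.78   7.03] sd [0.22 0.35 0.51] pos [ 0.5675 -0.1516  0.0351] [0. 0. 0.] 0.6437390433283809 64.16156530380249 [0.378 2.556 0.022]
```

Call:
arm_command:
  commands:
    - {"tx":0,"ty":0,"tz":-0.3,"wx":0,"wy":0,"wz":0,"grip":0.4}
    - {"tx":0,"ty":0,"tz":-0.6,"wx":0,"wy":0,"wz":0,"grip":0.4}
    - {"tx":0,"ty":0,"tz":-0.9,"wx":0,"wy":0,"wz":0,"grip":0.4}
    - {"tx":0,"ty":0,"tz":-1.0,"wx":0,"wy":0,"wz":0,"grip":0.4}
    - {"tx":0,"ty":0,"tz":-1.0,"wx":0,"wy":0,"wz":0,"grip":0.4}

```text
time_s: 17.97
tool_pos: [0.5674, -0.1522, 0.025]
eef_rot: [-0.003, 0.001, 1.0, 0.0]
contact_force: [-13.2, -0.1, 5.1]
opening: 0.638
grasp_force: 64.4
```

Call:
arm_command:
  commands:
    - {"tx":0,"ty":0,"tz":-0.2,"wx":0,"wy":0,"wz":0,"grip":0.4}
    - {"tx":0,"ty":0,"tz":-0.4,"wx":0,"wy":0,"wz":0,"grip":0.4}
    - {"tx":0,"ty":0,"tz":-0.6,"wx":0,"wy":0,"wz":0,"grip":0.4}
    - {"tx":0,"ty":0,"tz":-0.6,"wx":0,"wy":0,"wz":0,"grip":0.4}
    - {"tx":0,"ty":0,"tz":-0.6,"wx":0,"wy":0,"wz":0,"grip":0.4}

```text
time_s: 18.38
tool_pos: [0.5706, -0.1515, 0.0198]
eef_rot: [0.0, 0.0, 1.0, -0.0]
contact_force: [-0.3, -0.6, -0.4]
opening: 0.642
grasp_force: 63.8
```

```bash
python3 f.py 2
```

```text
18.4833 F [-0.15  0.43 -0.34] sd [0.07 0.51 0.46] pos [ 0.5707 -0.1515  0.02  ] [0. 0. 0.] 0.6430265060288815 63.79352331161499 [-0.008 -0.009  0.019]
```

Call:
arm_command:
  commands:
    - {"tx":-0.2,"ty":0,"tz":0,"wx":0,"wy":0,"wz":0,"grip":0.4}
    - {"tx":-0.35,"ty":0,"tz":-0.1,"wx":0,"wy":0,"wz":0,"grip":0.4}
    - {"tx":-0.35,"ty":0,"tz":-0.2,"wx":0,"wy":0,"wz":0,"grip":0.4}
    - {"tx":-0.35,"ty":0,"tz":-0.3,"wx":0,"wy":0,"wz":0,"grip":0.4}
    - {"tx":-0.35,"ty":0,"tz":-0.35,"wx":0,"wy":0,"wz":0,"grip":0.4}
    - {"tx":-0.35,"ty":0,"tz":-0.35,"wx":0,"wy":0,"wz":0,"grip":0.4}

```text
time_s: 18.98
tool_pos: [0.5666, -0.1516, 0.0166]
eef_rot: [-0.0, 0.0, 1.0, 0.0]
contact_force: [-2.2, 1.0, 5.0]
opening: 0.639
grasp_force: 64.4
```

Bed felt (about 5 N). Release and retreat.

Call:
arm_command:
  commands:
    - {"tx":0,"ty":0,"tz":0,"wx":0,"wy":0,"wz":0,"grip":0.75}
    - {"tx":0,"ty":0,"tz":0,"wx":0,"wy":0,"wz":0,"grip":0.9}
    - {"tx":0,"ty":0,"tz":0,"wx":0,"wy":0,"wz":0,"grip":1}
    - {"tx":0,"ty":0,"tz":0,"wx":0,"wy":0,"wz":0,"grip":1}
    - {"tx":0,"ty":0,"tz":0,"wx":0,"wy":0,"wz":0,"grip":1}

```text
time_s: 19.4
tool_pos: [0.5667, -0.1516, 0.0163]
eef_rot: [-0.0, 0.0, 1.0, 0.0]
contact_force: [-0.1, 0.0, -0.2]
opening: 1.004
grasp_force: 0.0
```

Call:
arm_command:
  commands:
    - {"tx":0,"ty":0,"tz":1,"wx":0,"wy":0,"wz":0,"grip":1}
    - {"tx":0,"ty":0,"tz":3,"wx":0,"wy":0,"wz":0,"grip":1}
    - {"tx":0,"ty":0,"tz":6,"wx":0,"wy":0,"wz":0,"grip":1}
    - {"tx":0,"ty":0,"tz":9.5,"wx":0,"wy":0,"wz":0,"grip":1}
    - {"tx":0,"ty":0,"tz":13,"wx":0,"wy":0,"wz":0,"grip":1}
    - {"tx":0,"ty":0,"tz":13.5,"wx":0,"wy":0,"wz":0,"grip":1}

```text
time_s: 19.9
tool_pos: [0.5693, -0.1528, 0.1582]
eef_rot: [0.004, 0.001, 1.0, -0.0]
contact_force: [1.6, 0.3, 0.0]
opening: 0.998
grasp_force: 0.0
```

```bash
python3 f.py 2; python3 - <<'E'
from h import *
save("wrist","w7")
E
```

```text
20.0 F [ 0.33  0.06 -0.13] sd [0.08 0.24 0.8 ] pos [ 0.5684 -0.1522  0.1552] [0.0005 0.0003 0.0013] 0.9984173871732105 0.0 [-0.037 -0.001 -0.012]
```

View pics/w7.png

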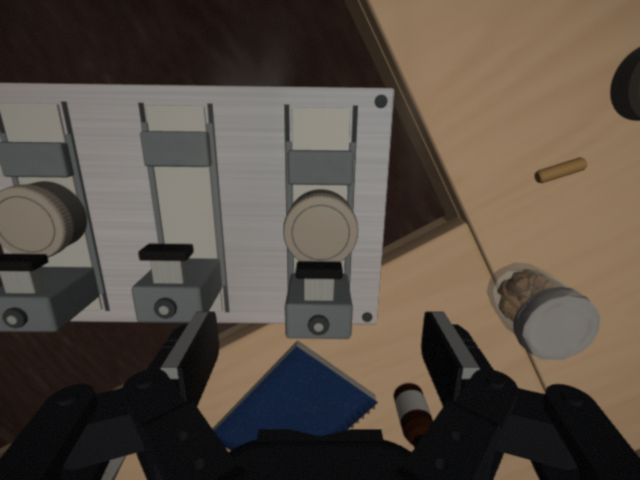

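Call:
arm_command:
  commands:
    - {"tx":-1,"ty":2.4,"tz":0,"wx":0,"wy":0,"wz":0,"grip":1}
    - {"tx":-2.5,"ty":6,"tz":0,"wx":0,"wy":0,"wz":0,"grip":1}
    - {"tx":-4,"ty":9.6,"tz":0,"wx":0,"wy":0,"wz":0,"grip":1}
    - {"tx":-5.6,"ty":13.2,"tz":0,"wx":0,"wy":0,"wz":0,"grip":1}
    - {"tx":-7.2,"ty":16.8,"tz":0,"wx":0,"wy":0,"wz":0,"grip":1}
    - {"tx":-8.8,"ty":20.4,"tz":0,"wx":0,"wy":0,"wz":0,"grip":1}
    - {"tx":-10,"ty":23.5,"tz":0,"wx":0,"wy":0,"wz":0,"grip":1}
    - {"tx":-10.6,"ty":24.8,"tz":0,"wx":0,"wy":0,"wz":0,"grip":1}

```text
time_s: 20.72
tool_pos: [0.4579, 0.1007, 0.1499]
eef_rot: [-0.001, -0.002, 1.0, 0.0]
contact_force: [0.1, -0.1, -0.2]
opening: 0.999
grasp_force: 0.0
```

Call:
arm_command:
  commands:
    - {"tx":0,"ty":0,"tz":0,"wx":0,"wy":0,"wz":0,"grip":1}
    - {"tx":0,"ty":0,"tz":0,"wx":0,"wy":0,"wz":0,"grip":1}

```text
time_s: 20.88
tool_pos: [0.4598, 0.0967, 0.1502]
eef_rot: [-0.001, -0.001, 1.0, -0.0]
contact_force: [-0.8, 0.2, -0.2]
opening: 1.0
grasp_force: 0.0
```

```bash
python3 look2.py w8
```

```text
20.9333 [0.4603 0.0957 0.1504] [-0.47 -0.45 -0.15]
[317.2 231.8  36.9] [108 100  88] [0.4592 0.0952 0.032 ]
[432.8  50.2  36.2] [121  98  74] [0.3351 0.1703 0.032 ]
[ 41.2 351.8  41.1] [102  94  83] [ 0.5685 -0.1431  0.032 ]
[611.2  99.8  36. ] [121  58  24] [0.3649 0.2942 0.032 ]
pin 0.92 [319. 232.] [0.4648 0.0968 0.016 ]
pin 0.43 [263. 292.] [0.5194 0.048  0.016 ]
```

Call:
arm_command:
  commands:
    - {"tx":0,"ty":0,"tz":-3,"wx":0,"wy":0,"wz":0,"grip":1}
    - {"tx":0,"ty":0,"tz":-6.5,"wx":0,"wy":0,"wz":0,"grip":1}
    - {"tx":0,"ty":0,"tz":-10,"wx":0,"wy":0,"wz":0,"grip":1}
    - {"tx":0,"ty":0,"tz":-12.7,"wx":0,"wy":0,"wz":0,"grip":1}
    - {"tx":0,"ty":0,"tz":-14.1,"wx":0,"wy":0,"wz":0,"grip":1}
    - {"tx":0,"ty":0,"tz":-14.6,"wx":0,"wy":0,"wz":0,"grip":1}
    - {"tx":0,"ty":0,"tz":-14.6,"wx":0,"wy":0,"wz":0,"grip":1}

```text
time_s: 21.57
tool_pos: [0.4602, 0.0949, 0.0042]
eef_rot: [-0.001, 0.001, 1.0, -0.001]
contact_force: [0.6, 0.4, -0.2]
opening: 1.002
grasp_force: 0.0
```

Call:
arm_command:
  commands:
    - {"tx":0,"ty":0,"tz":0,"wx":0,"wy":0,"wz":0,"grip":0.4}
    - {"tx":0,"ty":0,"tz":0,"wx":0,"wy":0,"wz":0,"grip":0.4}
    - {"tx":0,"ty":0,"tz":0,"wx":0,"wy":0,"wz":0,"grip":0.4}
    - {"tx":0,"ty":0,"tz":0,"wx":0,"wy":0,"wz":0,"grip":0.4}
    - {"tx":0,"ty":0,"tz":0,"wx":0,"wy":0,"wz":0,"grip":0.4}
    - {"tx":0,"ty":0,"tz":0,"wx":0,"wy":0,"wz":0,"grip":0.4}

```text
time_s: 22.07
tool_pos: [0.4618, 0.0964, 0.007]
eef_rot: [0.001, 0.001, 1.0, 0.001]
contact_force: [-2.6, -2.8, 10.6]
opening: 0.637
grasp_force: 61.1
```

Call:
arm_command:
  commands:
    - {"tx":0,"ty":0,"tz":1,"wx":0,"wy":0,"wz":0,"grip":0.4}
    - {"tx":0,"ty":0,"tz":3,"wx":0,"wy":0,"wz":0,"grip":0.4}
    - {"tx":0,"ty":0,"tz":5.5,"wx":0,"wy":0,"wz":0,"grip":0.4}
    - {"tx":0,"ty":0,"tz":7.5,"wx":0,"wy":0,"wz":0,"grip":0.4}
    - {"tx":0,"ty":0,"tz":8.5,"wx":0,"wy":0,"wz":0,"grip":0.4}
    - {"tx":0,"ty":0,"tz":8.5,"wx":0,"wy":0,"wz":0,"grip":0.4}
    - {"tx":0,"ty":0,"tz":8.5,"wx":0,"wy":0,"wz":0,"grip":0.4}

```text
time_s: 22.65
tool_pos: [0.4607, 0.0967, 0.0905]
eef_rot: [0.0, 0.0, 1.0, 0.0]
contact_force: [0.2, 0.0, -2.2]
opening: 0.64
grasp_force: 64.1
```

```bash
python3 f.py 8
```

```text
23.05 F [ 0.21 -0.09 -2.81] sd [0.44 0.34 0.38] pos [0.4601 0.0962 0.0895] [0.0002 0.0001 0.0002] 0.6432905799250619 64.05628681182861 [0.002 0.021 0.033]
```

Call:
arm_command:
  commands:
    - {"tx":0.2,"ty":-2.4,"tz":1,"wx":0,"wy":0,"wz":0,"grip":0.4}
    - {"tx":0.6,"ty":-6,"tz":2,"wx":0,"wy":0,"wz":0,"grip":0.4}
    - {"tx":1.2,"ty":-10,"tz":2,"wx":0,"wy":0,"wz":0,"grip":0.4}
    - {"tx":2,"ty":-14,"tz":2,"wx":0,"wy":0,"wz":0,"grip":0.4}
    - {"tx":2.8,"ty":-18,"tz":2,"wx":0,"wy":0,"wz":0,"grip":0.4}
    - {"tx":3.6,"ty":-22,"tz":2,"wx":0,"wy":0,"wz":0,"grip":0.4}
    - {"tx":4.4,"ty":-25.9,"tz":2,"wx":0,"wy":0,"wz":0,"grip":0.4}
    - {"tx":5.2,"ty":-29.8,"tz":2,"wx":0,"wy":0,"wz":0,"grip":0.4}

```text
time_s: 23.72
tool_pos: [0.5128, -0.2035, 0.1102]
eef_rot: [0.0, 0.0, 1.0, 0.0]
contact_force: [1.1, 0.3, -2.8]
opening: 0.641
grasp_force: 64.2
```

Call:
arm_command:
  commands:
    - {"tx":0.8,"ty":-3,"tz":-0.5,"wx":0,"wy":0,"wz":0,"grip":0.4}
    - {"tx":1.6,"ty":-5.3,"tz":-1.5,"wx":0,"wy":0,"wz":0,"grip":0.4}
    - {"tx":1.9,"ty":-6,"tz":-3,"wx":0,"wy":0,"wz":0,"grip":0.4}
    - {"tx":1.9,"ty":-6,"tz":-5,"wx":0,"wy":0,"wz":0,"grip":0.4}
    - {"tx":1.9,"ty":-6,"tz":-6.8,"wx":0,"wy":0,"wz":0,"grip":0.4}
    - {"tx":1.9,"ty":-6,"tz":-7.5,"wx":0,"wy":0,"wz":0,"grip":0.4}
    - {"tx":1.9,"ty":-6,"tz":-7.5,"wx":0,"wy":0,"wz":0,"grip":0.4}

```text
time_s: 24.3
tool_pos: [0.5305, -0.2609, 0.0334]
eef_rot: [-0.002, 0.0, 1.0, 0.0]
contact_force: [-0.2, 0.5, -1.8]
opening: 0.643
grasp_force: 64.4
```

```bash
python3 f.py 3; python3 - <<'E'
from h import *
save("wrist","w9")
E
```

```text
24.45 F [ 0.44 -0.18 -2.26] sd [0.28 0.12 0.75] pos [ 0.5319 -0.2616  0.0357] [0.0004 0.0002 0.0006] 0.6420065319183069 64.3826973438263 [-0.017  0.001  0.016]
```

View pics/w9.png

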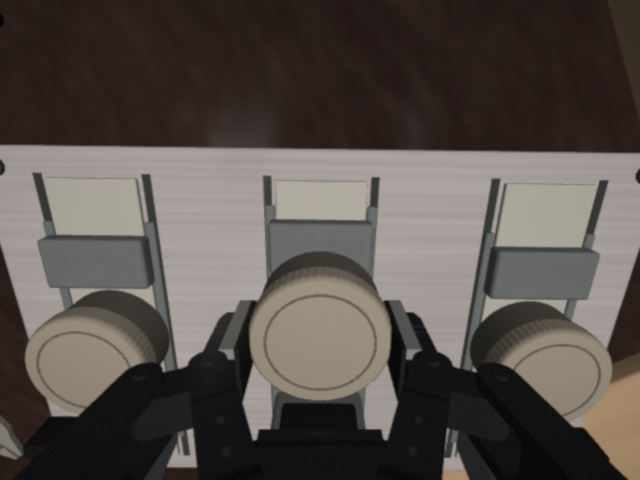

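Call:
arm_command:
  commands:
    - {"tx":0.3,"ty":0,"tz":0,"wx":0,"wy":0,"wz":0,"grip":0.4}
    - {"tx":0.6,"ty":0,"tz":0,"wx":0,"wy":0,"wz":0,"grip":0.4}
    - {"tx":0.9,"ty":0,"tz":0,"wx":0,"wy":0,"wz":0,"grip":0.4}
    - {"tx":1.2,"ty":0,"tz":0,"wx":0,"wy":0,"wz":0,"grip":0.4}
    - {"tx":1.5,"ty":0,"tz":0,"wx":0,"wy":0,"wz":0,"grip":0.4}
    - {"tx":1.6,"ty":0,"tz":0,"wx":0,"wy":0,"wz":0,"grip":0.4}
    - {"tx":1.6,"ty":0,"tz":0,"wx":0,"wy":0,"wz":0,"grip":0.4}

```text
time_s: 25.08
tool_pos: [0.547, -0.2615, 0.0351]
eef_rot: [-0.001, 0.0, 1.0, 0.0]
contact_force: [-4.3, 2.4, 0.9]
opening: 0.64
grasp_force: 64.5
```

```bash
python3 f.py 3
```

```text
25.2333 F [-5.51  1.62  0.76] sd [0.22 0.32 0.67] pos [ 0.5469 -0.2615  0.0351] [0. 0. 0.] 0.6414311853517662 64.5360267162323 [0.361 1.064 0.003]
```

Call:
arm_command:
  commands:
    - {"tx":0.3,"ty":0,"tz":0,"wx":0,"wy":0,"wz":0,"grip":0.4}
    - {"tx":0.6,"ty":0,"tz":0,"wx":0,"wy":0,"wz":0,"grip":0.4}
    - {"tx":0.95,"ty":0,"tz":0,"wx":0,"wy":0,"wz":0,"grip":0.4}
    - {"tx":0.95,"ty":0,"tz":0,"wx":0,"wy":0,"wz":0,"grip":0.4}
    - {"tx":0.95,"ty":0,"tz":0,"wx":0,"wy":0,"wz":0,"grip":0.4}

```text
time_s: 25.65
tool_pos: [0.5544, -0.2617, 0.0346]
eef_rot: [-0.003, 0.001, 1.0, 0.001]
contact_force: [-12.6, 1.9, 4.5]
opening: 0.641
grasp_force: 64.9
```

```bash
python3 f.py 3
```

```text
25.8 F [-12.41   2.18   4.69] sd [0.12 0.7  0.23] pos [ 0.5543 -0.2617  0.0346] [0. 0. 0.] 0.6372282113111827 64.87089157104492 [0.513 2.481 0.067]
```

12.4 N with about 9 mm of latch travel; lower, settle back and feel for the bed.

Call:
arm_command:
  commands:
    - {"tx":0.05,"ty":0,"tz":-0.3,"wx":0,"wy":0,"wz":0,"grip":0.4}
    - {"tx":0.05,"ty":0,"tz":-0.6,"wx":0,"wy":0,"wz":0,"grip":0.4}
    - {"tx":0.05,"ty":0,"tz":-0.9,"wx":0,"wy":0,"wz":0,"grip":0.4}
    - {"tx":0.05,"ty":0,"tz":-1.0,"wx":0,"wy":0,"wz":0,"grip":0.4}
    - {"tx":0.05,"ty":0,"tz":-1.0,"wx":0,"wy":0,"wz":0,"grip":0.4}

```text
time_s: 26.22
tool_pos: [0.5547, -0.2624, 0.0247]
eef_rot: [-0.003, 0.001, 1.0, 0.0]
contact_force: [-13.0, 0.5, 3.7]
opening: 0.639
grasp_force: 65.1
```

Call:
arm_command:
  commands:
    - {"tx":0,"ty":0,"tz":-0.2,"wx":0,"wy":0,"wz":0,"grip":0.4}
    - {"tx":0,"ty":0,"tz":-0.4,"wx":0,"wy":0,"wz":0,"grip":0.4}
    - {"tx":0,"ty":0,"tz":-0.6,"wx":0,"wy":0,"wz":0,"grip":0.4}
    - {"tx":0,"ty":0,"tz":-0.6,"wx":0,"wy":0,"wz":0,"grip":0.4}
    - {"tx":0,"ty":0,"tz":-0.6,"wx":0,"wy":0,"wz":0,"grip":0.4}

```text
time_s: 26.63
tool_pos: [0.5581, -0.2614, 0.0193]
eef_rot: [0.0, 0.0, 1.0, 0.0]
contact_force: [-0.3, 0.9, -2.5]
opening: 0.641
grasp_force: 64.6
```

```bash
python3 f.py 2
```

```text
26.7333 F [ 0.51 -0.65 -2.43] sd [0.63 0.52 0.34] pos [ 0.5582 -0.2614  0.0194] [0. 0. 0.] 0.6424486506589357 64.55136179924011 [-0.026  0.007 -0.004]
```

Call:
arm_command:
  commands:
    - {"tx":-0.2,"ty":0,"tz":0,"wx":0,"wy":0,"wz":0,"grip":0.4}
    - {"tx":-0.35,"ty":0,"tz":-0.1,"wx":0,"wy":0,"wz":0,"grip":0.4}
    - {"tx":-0.35,"ty":0,"tz":-0.2,"wx":0,"wy":0,"wz":0,"grip":0.4}
    - {"tx":-0.35,"ty":0,"tz":-0.3,"wx":0,"wy":0,"wz":0,"grip":0.4}
    - {"tx":-0.35,"ty":0,"tz":-0.35,"wx":0,"wy":0,"wz":0,"grip":0.4}
    - {"tx":-0.35,"ty":0,"tz":-0.35,"wx":0,"wy":0,"wz":0,"grip":0.4}

```text
time_s: 27.23
tool_pos: [0.5541, -0.2616, 0.0162]
eef_rot: [-0.0, 0.0, 1.0, 0.0]
contact_force: [-3.9, 1.2, 4.9]
opening: 0.642
grasp_force: 65.2
```

Call:
arm_command:
  commands:
    - {"tx":0,"ty":0,"tz":0,"wx":0,"wy":0,"wz":0,"grip":0.75}
    - {"tx":0,"ty":0,"tz":0,"wx":0,"wy":0,"wz":0,"grip":0.9}
    - {"tx":0,"ty":0,"tz":0,"wx":0,"wy":0,"wz":0,"grip":1}
    - {"tx":0,"ty":0,"tz":0,"wx":0,"wy":0,"wz":0,"grip":1}
    - {"tx":0,"ty":0,"tz":0,"wx":0,"wy":0,"wz":0,"grip":1}

```text
time_s: 27.65
tool_pos: [0.5543, -0.2616, 0.0158]
eef_rot: [0.0, 0.0, 1.0, 0.0]
contact_force: [0.4, 0.4, 0.1]
opening: 1.003
grasp_force: 0.0
```

Call:
arm_command:
  commands:
    - {"tx":0,"ty":0,"tz":1,"wx":0,"wy":0,"wz":0,"grip":1}
    - {"tx":0,"ty":0,"tz":3,"wx":0,"wy":0,"wz":0,"grip":1}
    - {"tx":0,"ty":0,"tz":6,"wx":0,"wy":0,"wz":0,"grip":1}
    - {"tx":0,"ty":0,"tz":9.5,"wx":0,"wy":0,"wz":0,"grip":1}
    - {"tx":0,"ty":0,"tz":13,"wx":0,"wy":0,"wz":0,"grip":1}
    - {"tx":0,"ty":0,"tz":14,"wx":0,"wy":0,"wz":0,"grip":1}
    - {"tx":0,"ty":0,"tz":14,"wx":0,"wy":0,"wz":0,"grip":1}

```text
time_s: 28.23
tool_pos: [0.5558, -0.2626, 0.1601]
eef_rot: [0.003, 0.001, 1.0, -0.001]
contact_force: [0.4, 0.8, -1.0]
opening: 0.998
grasp_force: 0.0
```

```bash
python3 f.py 2; python3 - <<'E'
from h import *
cal=bot.get_calibration("wrist");im=save("wrist","w10")
g=cv2.cvtColor(im,cv2.COLOR_RGB2GRAY)
for c in cv2.HoughCircles(g,3,1.5,80,param1=100,param2=35,minRadius=28,maxRadius=48)[0][:8]:
    print(c.round(1),at("wrist",c[:2],.041,cal).round(4))
# latch pad: dark pixels in the band around each nest column
for n,y,x in(("R",-.372,.558),("M",-.262,.551),("L",-.152,.564)):
    c=cal;E=np.array(c["extrinsics"]);K=np.array(c["K"])
    def pr(X):
        q=E[:3,:3]@X+E[:3,3];q=K@np.array([q[0],-q[1],-q[2]]);return q[:2]/q[2]
    rows=[pr(np.array([x+d,y,.064])) for d in np.arange(.0,.045,.0015)]
    v=[int(g[int(r[1]),int(r[0])]) if 0<=int(r[1])<480 and 0<=int(r[0])<640 else -1 for r in rows]
    print(n,"dark at x-seat (mm)",[round(1.5*i) for i,a in enumerate(v) if 0<=a<35],pr(np.array([x,y,.041])).round())
E
```

```text
28.3333 F [-0.16  0.47 -1.29] sd [0.35 0.4  0.09] pos [ 0.5546 -0.2617  0.1569] [0.0004 0.0002 0.0008] 1.0002203648391375 0.0 [-0.015 -0.011 -0.017]
[183.8 234.8  37.2] [ 0.5553 -0.3638  0.041 ]
[461.2 245.2  30.6] [ 0.5638 -0.1529  0.041 ]
[309.8 230.2  47. ] [ 0.5518 -0.2685  0.041 ]
R dark at x-seat (mm) [18, 20, 21, 22, 24, 26, 27, 28] [173. 238.]
M dark at x-seat (mm) [16, 18, 20, 21, 22, 24, 26, 27, 28] [318. 229.]
L dark at x-seat (mm) [16, 18, 20, 21, 22, 24, 26, 27, 28] [462. 245.]
```

```bash
python3 -c "
from station import bot
print(bot.hand_in())"
```

```text
the job is handed in; nothing more can be done
None
```

All three tins are seated and the job is handed in at about 28 s: the empty tin in the left nest, plastic in the middle, steel in the right, each pushed in with about 12–13 N; measured positions in a final frame put all three tins in their nests with the latches out over the lids.

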